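Catch two nuts from a gated chute and hold the tray level

TASK

Pick up the aluminium tray by its wooden handle, bring it under the mouth of the nut dispenser and raise it so that the tray's rim lifts the yellow gate and both steel nuts slide down the chute into the tray. Then lower the tray so that the gate drops shut, bring it out, and finish while still holding it: level, still and with both nuts in it, its underside at least 15 cm above the bench and touching nothing but the gripper. Do not touch the nuts or the dispenser with the gripper, and leave the other things on the bench alone.

Things in the scene. Friction and masses are not known exactly. Their poses are not given: they have to be found in the camera images.
- tray: open aluminium tray, outside 110 (x) x 104 (y) x 32 (z) mm, walls and floor 3 mm, about 0.16 kg; origin at the centre of its underside, z up. A wooden handle bar, 20 mm wide (y), 24 mm tall, runs from its -x wall out to x = -177 mm, centred 42 mm above the underside (30 mm free below it), with a small foot under its end.
- tray_grip (a point): point to grip, in the middle of the handle's section: 135 mm in -x from the tray's centre, 42 mm above its underside; axes as the tray's (handle along x, grip across y). Grip firmly (about 40 N), else the tray sags.
- dispenser: nut dispenser fixed to the bench, 260 mm high: base plate 8 mm thick (x -40 to 130, y +-55 mm), blue column (x 75 to 105 mm), open blue chute 34 mm wide inside, rising at 42 degrees toward +x. Origin on the bench straight below the mouth; +x points from the mouth to the back, so the tray comes in from -x, handle toward -x. The room below the chute in front of the column is free.
- mouth (a point): centre of the lower lip of the chute where the nuts come out, 160 mm above the bench; axes as the dispenser's. Nuts leave toward -x and fall within about 60 mm of the lip.
- gate (a joint): height of the yellow gate that shuts the mouth, m: 0 shut, 0.035 at most; 60 g, falls shut by itself. Beside the mouth its legs end in flat feet 34 mm (x, centred 12 mm in -x of the lip) x 28 mm (centred 50 mm to either side in y), undersides 115 mm above the bench when shut; the tray's side walls push them up. Nuts slide out with the gate about 20 mm up; 27 mm is ample.
- nut_a: steel hex nut, 24 mm across flats, 13 mm thick, 33 g, lying on the chute nearest the gate; origin at the centre of its underside
- nut_b: a second steel hex nut, same size, behind the first on the chute; origin at the centre of its underside
- spanner: bystander: open-ended spanner, 170 mm long, 6 mm thick, lying flat near the robot; origin at the centre of its underside
- marker_pen: bystander: red and white marker pen, 135 mm long, 16 mm thick, lying flat; origin at the centre of its underside
- black_tape: bystander: roll of black tape, 57 mm across, 19 mm high; origin at the centre of its underside. The shade of a desk lamp, about 180 mm across, hangs near it over the back of the bench, its lower edge 270 mm up: keep the arm on the robot's side of it

How it is judged (in metres and radians):
On the way, in this order (a step that is already met when the one before it is completed fails the run):
1. the tray is lifted off the bench in the gripper (contact force between the fingers and tray above 1 N and height (world z) of tray above 0.03 m), for 0.2 s.
2. the tray lifts the gate (contact force between the fingers and tray above 1 N and value of joint gate above 0.004 m and contact force between tray and dispenser above 0.05 N).
3. both nuts are caught in the held tray (all of step 1 and x of nut_a in the frame of tray between -0.056 and 0.056 m and y of nut_a in the frame of tray between -0.053 and 0.053 m and z of nut_a in the frame of tray between -0.005 and 0.032 m and x of nut_b in the frame of tray between -0.056 and 0.056 m and y of nut_b in the frame of tray between -0.053 and 0.053 m and z of nut_b in the frame of tray between -0.005 and 0.032 m), for 0.2 s.
At the end, for the whole second after the job is handed in: Gripper holds the tray (over 1 N): origin 145 mm or more above the bench, level within 0.17 rad, under 0.03 m/s and 0.2 rad/s, both nuts inside its walls; gate shut within 4 mm; tray touches neither dispenser nor bystander (contact force between the fingers and tray above 1 N and x of nut_a in the frame of tray between -0.056 and 0.056 m and y of nut_a in the frame of tray between -0.053 and 0.053 m and z of nut_a in the frame of tray between -0.005 and 0.032 m and x of nut_b in the frame of tray between -0.056 and 0.056 m and y of nut_b in the frame of tray between -0.053 and 0.053 m and z of nut_b in the frame of tray between -0.005 and 0.032 m and height (world z) of tray above 0.145 m and angle between tray's own z axis and vertical below 0.17 rad and linear speed of tray below 0.03 m/s and angular speed of tray below 0.2 rad/s and value of joint gate below 0.004 m and contact force between tray and dispenser below 0.05 N and contact force between tray and spanner below 0.05 N and contact force between tray and marker_pen below 0.05 N and contact force between tray and black_tape below 0.05 N); the arm keeps its last pose, push and grip.
It fails at once if the gripper or arm touches a nut (contact force between any of the fingers, the arm and nut_a above 0.3 N or contact force between any of the fingers, the arm and nut_b above 0.3 N).
It fails at once if the gripper or arm touches the dispenser or its gate (contact force between any of the fingers, the arm and dispenser above 3 N).
It fails at once if a bystander is moved by more than 3 cm (distance of any of spanner, marker_pen, black_tape from where it was at the start of the episode above 0.03 m).
It also fails if it takes over 62 s, if anything falls off the work surface, if the arm or the gripper's body presses on something with over 40 N, if the wrist force passes 120 N, or if a joint passes its speed limit or range.

ROBOT

A 6-joint arm with a two-finger parallel gripper is mounted at the origin on a cart in front of the work surface, level with it; the furniture and walls round the work are solid. World frame = base frame: x ahead of the robot, y to its left, z up, the work surface at z = 0. Lengths are in mm, angles in rad, forces in N, time in s.
With the tool pointing down it reaches from about 225 to 725 mm from the base axis. Payload 3.1 kg.
Tool frame: the origin (TCP) lies on the centre line of the jaws, within the pads' length; the fingertips stand 17 mm ahead of it and the grasp point (between the pads) lies 2 mm behind it; z points along the fingers, y is the line along which they close (so a half turn about z gives the same grasp; the last joint's range is limited). The gripper opens to 85 mm and grips with 20 to 120 N. Pads are 22 mm wide; open, the fingers measure 114 mm over their backs; the gripper's body (76 mm by 85 mm) begins 54 mm behind the grasp point. The pads swing forward as they close: fully open they stand 13 mm farther back than shut.
Start: joints at [0.999, 0.048, 0.099, 1.622, 0, 1.443], TCP at [225.427, 474.131, 248.312] pointing down, gripper open.
Joint ranges: [-2.91, 2.91], [-0.99, 1.94], [-1.21, 1.42], [-2.12, 2.29], [-1.49, 1.47], [-3.14, 3.14]. Speed limits (rad/s): [2.79, 2.79, 3.14, 3.14, 3.14, 3.14].

INTERFACE

Orientations are given as a unit quaternion [x, y, z, w].
In Python, from workcell import env, vision gives the robot as it stands. The module is installed in compiled form; this text tells all that it offers.
- The arm moves only by the tool jog_arm, never from a script. Its argument "series" is text: rows parted by semicolons, each of 7 numbers parted by spaces: the shift along the tool's x, y, z in mm, then the turn, a rotation vector about the tool's x, y, z in rad, then the opening in per cent of the stroke, from 0 (shut) to 100 (fully open). In form: dx dy dz wx wy wz fingers; .... A call has 1 to 12 rows; each row is the pose to reach, as a shift and turn from the pose commanded when the call began, along the tool's axes at that moment; what a row does not reach only later rows make up. A row lasts 1/8 s, in which the tool goes at most 62.5 mm and 10.7 degrees, less where a joint would pass 70% of its speed; a pose out of reach is approached as far as the arm can. A call with a gripper value outside its range is refused whole. The fingers move at their own pace and stop on an object; "newtons" is the grip in N (left out, the last holds). Time passes only in rows, so rows that repeat a pose let the fingers close. It gives the time, the measured TCP pose, the force, the opening and the grip force at its end, in the units of the state.
- env.get_obs(): the state, without advancing time (a new reading comes with each control period).
- vision.camera(name): name is "side" or "top" or "wrist"; returns a dict with "img" (400x640x3 uint8, red, green, blue), "vfov" (degrees; the focal length in pixels is half the picture's height over the tangent of half this angle, whatever the lens; pixels are square), "cx", "cy" (the principal point, pixels), "position" and "rotation" of the camera in the world. Camera axes: x right, y down, z forward; pixel columns grow to the right and rows downward; lengths in mm; the calibration is good to about 2 mm. The wrist camera is an equidistant fisheye: a pixel r from the principal point sees the ray r / f radians off the axis. A picture is of the moment at which its call begins. There is no depth.
- env.job_done(): hands the job in; it is judged then, once.
The state is a dict: "t": time; "qpos": joint angles; "qvel": joint speeds; "tau": joint torques, N m; "ee_pos": TCP position; "ee_rot": TCP orientation; "wrist_force": force on the tool from outside, world axes, zero at the start; "moment": the same for the moment, N m; "grip_width": opening from 0.0 (shut) to 1.0 (fully open); "gripper_force": force on a finger pad.
Only numpy, scipy, OpenCV 4.12 (cv2) and the standard library are available. Lean on these libraries where they do the work, as an engineer would, in place of code of your own. Each camera call takes 0.05 s, during which the arm holds its last target. There are 200 camera calls.

## Working session

There is one attempt and no reset: what is moved stays moved. The work goes in short steps, Python scripts to look and compute and a tool call to move; the robot and the scene stay as the last step left them, time stands still between calls to the robot, and variables do not carry over. Pictures are saved under pics/ and viewed, at most 10 in all, crops included, and the job is handed in when it is done.

Besides the shell and the picture viewer there is one more tool, called after ">>>" by a JSON object that holds its "method" and its "body", one argument or row to a line. jog_arm: Moves the arm, as the interface text tells. Its arguments: {"type":"object","properties":{"series":{"type":"string"},"newtons":{"type":"number"}},"required":["series"]}

```bash
mkdir -p pics
cat > h.py <<'E'
import numpy as np, cv2
from workcell import env, vision
from scipy.spatial.transform import Rotation as R
def snap(n,f):
    c=vision.camera(n); cv2.imwrite(f'pics/{f}.png',c['img'][:,:,::-1]); 
    import pickle; pickle.dump(c,open(f'pics/{f}.pkl','wb')); return c
def rot(c):
    r=np.array(c['rotation'],float)
    return R.from_quat(r).as_matrix() if r.size==4 else r.reshape(3,3)
def ray(c,u,v):
    f=200/np.tan(np.radians(c['vfov'])/2)
    d=np.array([(u-c['cx'])/f,(v-c['cy'])/f,1.]); return np.array(c['position'],float),rot(c)@d
def atz(c,u,v,z):
    p,d=ray(c,u,v); return p+d*(z-p[2])/d[2]
def proj(c,P):
    f=200/np.tan(np.radians(c['vfov'])/2); q=rot(c).T@(np.array(P,float)-c['position']); return q[:2]/q[2]*f+[c['cx'],c['cy']]
E
python3 - <<'E'
from h import *
for n in('top','side'):
    c=snap(n,n+'0'); print(n,c['vfov'],c['cx'],c['cy'],c['position'],rot(c).round(3).tolist())
print(env.get_obs())
E
```

```text
top 42.241585300100894 319.2831954723931 201.2285430780702 [ 486.66284667 -245.19488324  997.72899811] [[0.029, -0.999, 0.034], [-1.0, -0.029, 0.002], [-0.001, -0.034, -0.999]]
side 45.540441961947664 325.0640601128568 202.609027542304 [ 410.38657628 -959.22373835  542.23174236] [[0.985, -0.106, 0.139], [-0.174, -0.488, 0.855], [-0.023, -0.866, -0.499]]
{'t': 0.1, 'qpos': array([9.99208706e-01, 4.87135593e-02, 9.77186385e-02, 1.62196485e+00,
       1.86330694e-05, 1.44299388e+00]), 'qvel': array([-0.00057601, -0.00197972,  0.00487484, -0.00077826, -0.00112242,
       -0.00011736]), 'tau': array([ 2.56102066e-03, -3.39850903e+01,  3.20935678e+01,  1.58358808e-02,
       -1.66322866e-04,  9.79838397e-07]), 'ee_pos': array([225.14289667, 473.70724801, 247.19698215]), 'ee_rot': array([ 2.20076085e-01,  9.75482110e-01, -1.01306004e-03, -3.79362418e-04]), 'wrist_force': array([ 0.52801531, -0.45143623, -0.10750244]), 'moment': array([0.0104698 , 0.02024105, 0.01524316]), 'gripper_force': 0.0, 'grip_width': 1.000855457191636}
```

View pics/top0.png

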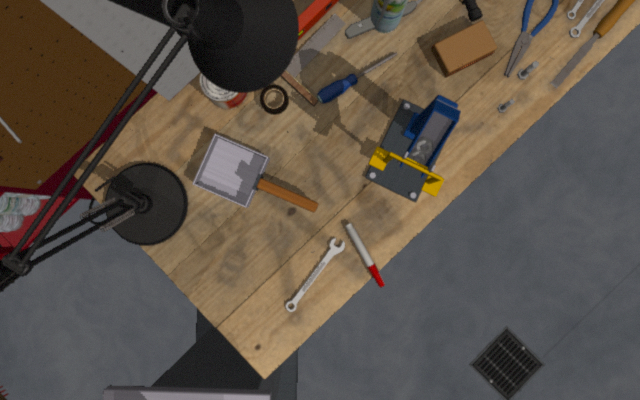

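View pics/side0.png

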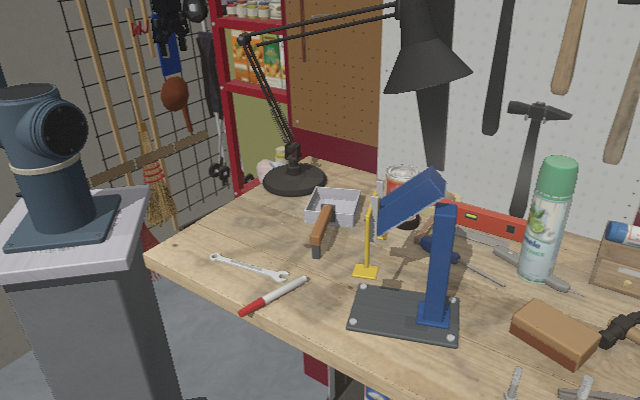

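The top view shows the tray centre near (231,171), with the handle running to (316,207). The dispenser plate spans about (365–455, 95–200), with the yellow gate at (405,172). The side view shows the same items: tray (333,207), handle end (317,250), gate foot (366,271). I'll enlarge both.

Run:
```python
import cv2
a=cv2.imread('pics/top0.png')[88:228,185:465]; cv2.imwrite('pics/topc.png',cv2.resize(a,(784,392),interpolation=cv2.INTER_CUBIC))
a=cv2.imread('pics/side0.png')[155:355,295:475]; cv2.imwrite('pics/sidec.png',cv2.resize(a,(540,600),interpolation=cv2.INTER_CUBIC))
```

```text
(no output)
```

View pics/topc.png

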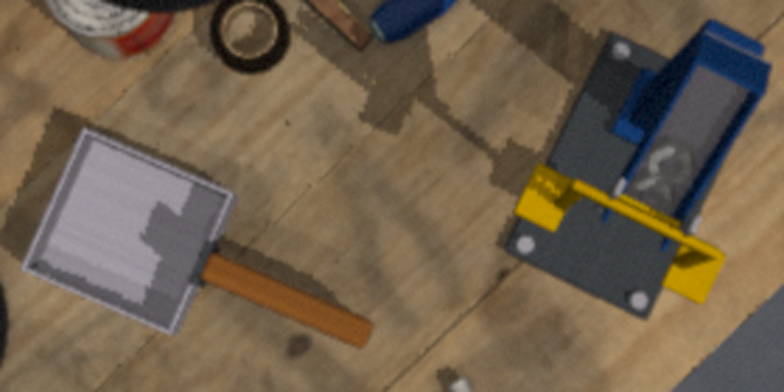

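View pics/sidec.png

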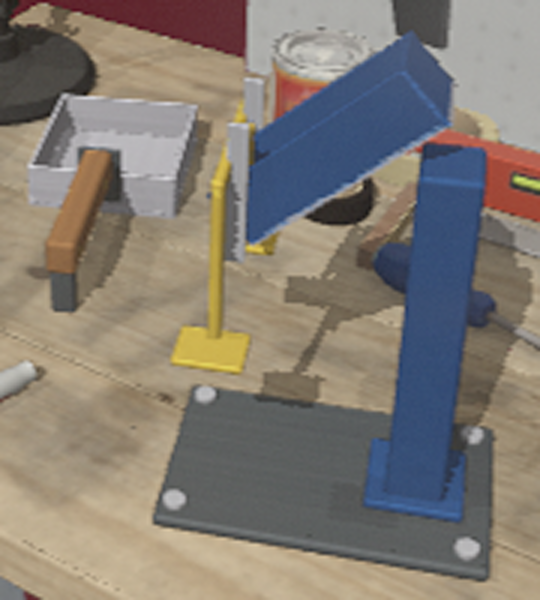

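In the top crop the tray's rim corners are at (85,129), (232,192), (177,332) and (24,268), and the handle end is at about (368,334). The plate corners are at (609,30), (507,241) and (648,320). In the side crop the plate corners are at (192,388), (155,521), (488,575) and (492,430), and the near gate foot is at (181,328)…(172,360).

Run:
```python
from h import *
import pickle
from scipy.optimize import least_squares
T=pickle.load(open('pics/top0.pkl','rb'));S=pickle.load(open('pics/side0.pkl','rb'))
t=lambda u,v:(T,u/2.8+185,v/2.8+88); s=lambda u,v:(S,u/3+295,v/3+155)
def fit(obs,x0):
    def W(p,P): c,q=np.cos(p[2]),np.sin(p[2]); return [p[0]+c*P[0]-q*P[1],p[1]+q*P[0]+c*P[1],P[2]]
    f=lambda p:np.concatenate([proj(o[0],W(p,P))-o[1:] for o,P in obs])
    r=least_squares(f,x0,loss='soft_l1'); print(r.x.round(3),np.degrees(r.x[2]).round(2)); print(f(r.x).reshape(-1,2).round(1).tolist()); return r.x
tray=[(t(85,129),(55,-52,32)),(t(24,268),(55,52,32)),(t(177,332),(-55,52,32)),(t(232,192),(-55,-52,32)),(t(374,321),(-177,-10,54)),(t(361,347),(-177,10,54)),
 (s(30,202),(-55,52,0)) ,(s(175,215),(-55,-52,0)),(s(47,270),(-177,10,30)),(s(72,270),(-177,-10,30))]
x0=[*atz(T,231,171,32)[:2],np.radians(66)]
p=fit(tray,x0)
print('grip',p[:2]-135*np.array([np.cos(p[2]),np.sin(p[2])]))
d=[(t(609,30),(130,55,8)),(t(505,243),(-40,55,8)),(t(648,320),(-40,-55,8)),(s(192,388),(-40,55,8)),(s(155,517),(-40,-55,8)),(s(488,570),(130,-55,8)),(s(492,430),(130,55,8)),
 ]
x0=[*atz(T,408,168,100)[:2],np.radians(-27)]
q=fit(d,x0)
for z in(115,119): 
  c,sn=np.cos(q[2]),np.sin(q[2])
  for x,y in((5,-64),(-29,-64),(5,-36),(-29,-36),(-29,36),(-29,64)):
    P=[q[0]+c*x-sn*y,q[1]+sn*x+c*y,z]; print(z,x,y,((proj(T,P)-[185,88])*2.8).round(),((proj(S,P)-[295,155])*3).round())
for n,u,v in(('span1',337,242),('span2',292,305),('pen1',347,222),('pen2',379,284),('tape',274,99)): print(n,atz(T,u,v,8).round())
```

```text
[573.458 -74.551   1.188] 68.05
[[-0.9, -1.1], [-1.8, -0.1], [-2.6, 0.7], [0.2, -0.2], [0.2, 0.0], [0.4, 0.8], [0.0, 0.7], [0.1, 1.0], [-0.4, 1.1], [1.8, 2.2]]
grip [ 522.98449656 -199.76102021]
[ 5.82490e+02 -3.95603e+02 -4.20000e-01] -24.09
[[0.4, -0.4], [-0.6, 2.9], [0.3, 0.3], [-0.2, -2.0], [-1.0, -0.1], [1.7, 0.8], [0.9, -1.7]]
115 5 -64 [727. 255.] [243. 376.]
115 -29 -64 [703. 306.] [171. 366.]
115 5 -36 [685. 236.] [252. 340.]
115 -29 -36 [661. 286.] [182. 331.]
115 -29 36 [555. 234.] [208. 249.]
115 -29 64 [513. 215.] [217. 221.]
119 5 -64 [728. 255.] [243. 370.]
119 -29 -64 [704. 305.] [171. 360.]
119 5 -36 [686. 235.] [252. 333.]
119 -29 -36 [662. 285.] [182. 324.]
119 -29 36 [555. 234.] [208. 243.]
119 -29 64 [514. 214.] [217. 215.]
span1 [ 444. -279.    8.]
span2 [ 322. -197.    8.]
pen1 [ 483. -297.    8.]
pen2 [ 367. -361.    8.]
tape [ 715. -150.    8.]
```

Run:
```python
from h import *
import pickle
T=pickle.load(open('pics/top0.pkl','rb'));S=pickle.load(open('pics/side0.pkl','rb'))
def tri(a,b):
    p,d=ray(T,*a);q,e=ray(S,*b); M=np.stack([d,-e],1); k=np.linalg.lstsq(M,q-p,rcond=None)[0]
    A,B=p+k[0]*d,q+k[1]*e; print(((A+B)/2).round(),'gap',np.linalg.norm(A-B).round(1))
tri((143,203),(292,155)); tri((15,262),(245,40)); tri((183,14),(403,8));tri((243,40),(430,75))
print('base ctr',atz(T,145,204,10),'shade@270',atz(T,243,40,270))
# rail bottom z on dispenser plane y=-22
P=np.array([582.5,-395.6,0]);c,s=np.cos(-.42),np.sin(-.42);X=np.array([c,s,0]);Y=np.array([-s,c,0])
for u,v in((235,260),(248,243),(230,240)):
    p,d=ray(S,u/3+295,v/3+155); k=(-22-(p-P)@Y)/(d@Y); w=p+k*d; print(((w-P)@X).round(1),w[2].round(1))
```

```text
[504.  69.  81.] gap 4.3
[421. 143. 333.] gap 0.4
[710. -82. 416.] gap 10.9
[ 735. -136.  305.] gap 17.7
base ctr [505.64720985  89.19461933  10.        ] shade@270 [ 737.83555822 -128.60732209  270.        ]
-6.2 150.6
-0.3 161.2
-8.9 161.7
```

>>> {"method": "jog_arm", "body": {
  "series": "0 -61 0 0 0 -0.12 100; 0 -122 0 0 0 -0.25 100; 0 -184 0 0 0 -0.4 100; 0 -245 0 0 0 -0.55 100; -52 -269 0 0 0 -0.7 100; -105 -292 0 0 0 -0.83 100; -158 -316 0 0 0 -0.97 100; -210 -340 0 0 0 -1.1 100; -228 -390 0 0 0 -1.23 100; -245 -440 0 0 0 -1.37 100; -263 -490 0 0 0 -1.5 100; -280 -540 0 0 0 -1.62 100"
}}

```text
t: 1.6
ee_pos: [252.6, -28.3, 247.9]
ee_rot: [-0.502, 0.865, 0.0, 0.0]
wrist_force: [0.4, 0.3, 0.6]
grip_width: 1.003
gripper_force: 0.0
```

```bash
cat >> h.py <<'E'
def goto(x,y,z,psi,o=None):
    "shift in tool axes and turn to TCP x,y,z with tool down, tool x at angle psi"
    o=o or env.get_obs(); r=R.from_quat(o['ee_rot'])
    t=R.from_matrix(np.array([[np.cos(psi),np.sin(psi),0],[np.sin(psi),-np.cos(psi),0],[0,0,-1]]))
    print('at',o['t'],np.array(o['ee_pos']).round(1),'shift',r.inv().apply(np.array([x,y,z])-o['ee_pos']).round(1),'turn',(r.inv()*t).as_rotvec().round(3))
E
python3 -c "
from h import *
goto(246,-134,248,4.33);goto(523,-200,180,4.33)"
```

```text
at 1.6 [252.6 -28.3 247.9] shift [ 95.  -46.8  -0.1] turn [ 0.     0.    -0.138]
at 1.6 [252.6 -28.3 247.9] shift [  14.6 -319.9   67.9] turn [ 0.     0.    -0.138]
```

>>> {"method": "jog_arm", "body": {
  "series": "3 -60 10 0 0 -0.07 100; 5 -115 20 0 0 -0.138 100; 8 -170 35 0 0 -0.138 100; 10 -225 50 0 0 -0.138 100; 13 -275 65 0 0 -0.138 100; 15 -310 68 0 0 -0.138 100; 15 -320 68 0 0 -0.138 100; 15 -320 68 0 0 -0.138 100; 15 -320 68 0 0 -0.138 100"
}}

```text
t: 2.72
ee_pos: [521.7, -199.5, 180.9]
ee_rot: [-0.558, 0.83, 0.0, 0.0]
wrist_force: [-0.3, 1.0, 0.9]
grip_width: 0.999
gripper_force: 0.0
```

Run:
```python
from h import *
goto(523,-200,40,4.33)
c=snap('wrist','w1'); print(c['vfov'],c['position'],rot(c).round(3).tolist())
o=env.get_obs()
def projf(c,P):
    f=200/np.tan(np.radians(c['vfov'])/2); q=rot(c).T@(np.array(P,float)-c['position']); a=np.arctan2(np.hypot(q[0],q[1]),q[2]); return (q[:2]/np.hypot(q[0],q[1])*a*f+[c['cx'],c['cy']]).round()
th=1.188;X=np.array([np.cos(th),np.sin(th),0]);Y=np.array([-np.sin(th),np.cos(th),0]);P=np.array([573.5,-74.5,0])
for a,b,z in((-177,-10,54),(-177,10,54),(-57,-10,54),(-57,10,54),(-55,-52,32),(-55,52,32),(55,-52,32),(55,52,32)): print(a,b,z,projf(c,P+X*a+Y*b+[0,0,z]))
```

```text
at 2.725 [ 521.7 -199.5  180.9] shift [ -0.   -1.4 140.9] turn [ 0.     0.    -0.003]
65.70646984690485 [ 495.02210745 -265.35388902  305.68867021] [[-0.927, 0.361, 0.104], [0.376, 0.89, 0.257], [0.0, 0.277, -0.961]]
-177 -10 54 [306. 148.]
-177 10 54 [331. 148.]
-57 -10 54 [308. 278.]
-57 10 54 [330. 278.]
-55 -52 32 [268. 268.]
-55 52 32 [371. 268.]
55 -52 32 [275. 347.]
55 52 32 [363. 347.]
```

View pics/w1.png

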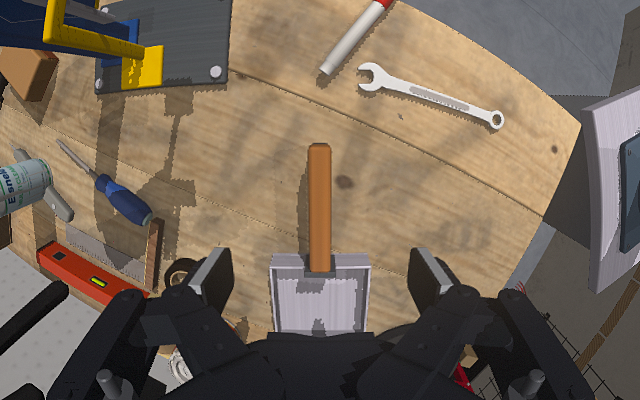

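The wrist view shows the handle running from (319,143) to (320,272), with the rim corners at (269,266) and (371,266). This matches the fit to within about 3 mm. I'm going down to grip.

>>> {"method": "jog_arm", "body": {
  "series": "2 -1.4 50 0 0 0 100; 2 -1.4 95 0 0 0 100; 2 -1.4 125 0 0 0 100; 2 -1.4 141 0 0 0 100; 2 -1.4 141 0 0 0 100; 2 -1.4 141 0 0 0 0; 2 -1.4 141 0 0 0 0; 2 -1.4 141 0 0 0 0; 2 -1.4 141 0 0 0 0; 2 -1.4 141 0 0 0 0; 2 -1.4 141 0 0 0 0; 2 -1.4 141 0 0 0 0",
  "newtons": 45
}}

```text
t: 4.28
ee_pos: [523.5, -202.9, 40.2]
ee_rot: [-0.558, 0.83, -0.001, 0.0]
wrist_force: [0.0, 0.3, 5.4]
grip_width: 0.229
gripper_force: 45.3
```

>>> {"method": "jog_arm", "body": {
  "series": "0 0 -5 0 0 0 0; 0 0 -15 0 0 0 0; 0 0 -30 0 0 0 0; 0 0 -45 0 0 0 0; 0 0 -60 0 0 0 0; 0 0 -60 0 0 0 0; 0 0 -60 0 0 0 0; 0 0 -60 0 0 0 0",
  "newtons": 45
}}

```text
t: 5.28
ee_pos: [522.4, -202.2, 98.4]
ee_rot: [-0.558, 0.83, 0.001, -0.0]
wrist_force: [0.3, 0.8, -1.9]
grip_width: 0.222
gripper_force: 44.4
```

Run:
```python
from h import *
import cv2
o=env.get_obs();print(o['ee_pos'],o['wrist_force'],o['moment'])
c=snap('side','s2'); a=c['img'][130:300,265:425,::-1]; cv2.imwrite('pics/s2c.png',cv2.resize(a,None,fx=3.4,fy=3.4,interpolation=cv2.INTER_CUBIC))
goto(0,0,0,0)
# aim: tray at dispenser x=-130 (outside), z under
D=np.array([582.5,-395.6]);X=np.array([np.cos(-.42),np.sin(-.42)])
for d in(-110,-40): print(d,D+X*(d-135))
```

```text
[ 522.37771356 -202.24125194   98.41251564] [ 0.28676479  0.8385039  -1.92664866] [-0.0384757   0.05042478 -0.00456038]
at 5.325 [ 522.4 -202.2   98.4] shift [  9.3 559.9  99.4] turn [ 1.000e-03  2.000e-03 -1.957e+00]
-110 [ 358.79320962 -295.698689  ]
-40 [ 422.70943545 -324.24192071]
```

View pics/s2c.png

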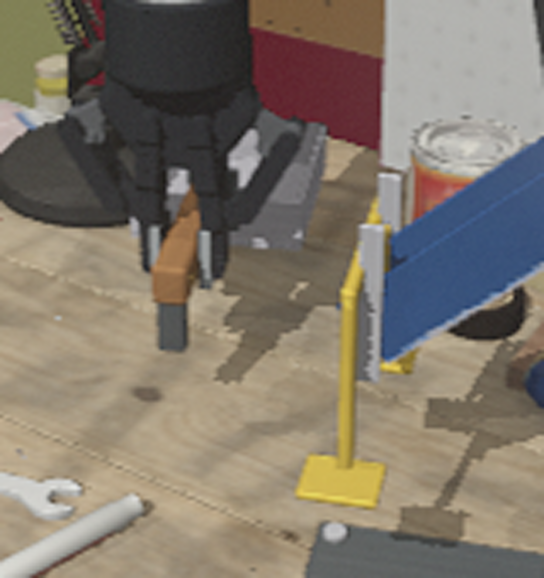

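The side crop shows the tray held clear of the bench and nearly level, with the handle at (175,260) between the fingers. Next I turn it while drawing back, well clear of the dispenser.

>>> {"method": "jog_arm", "body": {
  "series": "3 8 0 0 0 0.05 0; 9 23 0 0 0 0.15 0; 16 40 0 0 0 0.29 0; 23 58 0 0 0 0.44 0; 30 76 0 0 0 0.6 0; 37 94 0 0 0 0.76 0; 43 112 0 0 0 0.92 0; 50 130 0 0 0 1.08 0; 57 146 0 0 0 1.24 0; 62 160 0 0 0 1.4 0; 65 167 0 0 0 1.53 0; 66 170 0 0 0 1.61 0"
}}

```text
t: 6.82
ee_pos: [339.8, -199.3, 98.8]
ee_rot: [0.213, 0.977, 0.0, -0.001]
wrist_force: [0.4, 0.2, -0.9]
grip_width: 0.223
gripper_force: 44.4
```

>>> {"method": "jog_arm", "body": {
  "series": "0 0 0 0 0 0 0; 0 0 0 0 0 0 0; 0 0 0 0 0 0 0"
}}

```text
t: 7.2
ee_pos: [340.7, -199.6, 99.2]
ee_rot: [0.211, 0.978, 0.0, -0.0]
wrist_force: [-0.0, -0.0, -1.4]
grip_width: 0.224
gripper_force: 44.3
```

Run:
```python
from h import *
D=np.array([582.5,-395.6]);X=np.array([np.cos(-.42),np.sin(-.42)])
for d in(-110,-40): print(d);goto(*(D+X*(d-135)),105,-.42+np.pi)
```

```text
-110
at 7.2 [ 340.7 -199.6   99.2] shift [-56.  -80.1  -5.8] turn [ 0.    -0.    -0.004]
-40
at 7.2 [ 340.7 -199.6   99.2] shift [-126.   -79.8   -5.8] turn [ 0.    -0.    -0.004]
```

>>> {"method": "jog_arm", "body": {
  "series": "-5 -10 0 0 0 0 0; -18 -28 0 0 0 0 0; -33 -48 -2 0 0 0 0; -46 -66 -4 0 0 0 0; -54 -78 -6 0 0 0 0; -56 -80 -6 0 0 -0.004 0; -56 -80 -6 0 0 -0.004 0; -56 -80 -6 0 0 -0.004 0"
}}

```text
t: 8.2
ee_pos: [358.4, -294.9, 105.1]
ee_rot: [0.209, 0.978, 0.0, -0.0]
wrist_force: [-0.3, 0.3, 0.3]
grip_width: 0.224
gripper_force: 44.3
```

Run:
```python
from h import *
import cv2
D=np.array([582.5,-395.6]);X=np.array([np.cos(-.42),np.sin(-.42)]);goto(*(D+X*(-175)),105,-.42+np.pi)
a=snap('top','t3')['img'][110:260,260:470,::-1]; b=snap('side','s3')['img'][170:320,230:440,::-1]
cv2.imwrite('pics/m3.png',np.vstack([cv2.resize(i,(420,300),interpolation=cv2.INTER_CUBIC) for i in(a,b)]))
```

```text
at 8.2 [ 358.4 -294.9  105.1] shift [-70.6  -0.5   0.1] turn [ 0.    -0.001 -0.001]
```

View pics/m3.png

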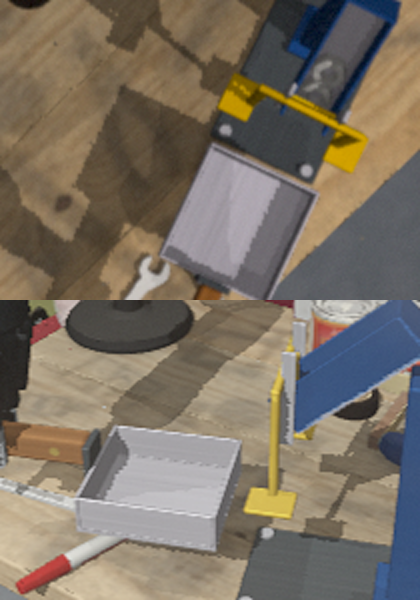

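The tray is in front of the gate. In the top half its front rim corners are at (213,144) and (318,192). In the side half the rim corners are at (241,438) and (218,513), with the bottom corner at (216,550).

Run:
```python
from h import *
import pickle
from scipy.optimize import least_squares
T=pickle.load(open('pics/t3.pkl','rb'));S=pickle.load(open('pics/s3.pkl','rb'))
t=lambda u,v:(T,u/2+260,v/2+110); s=lambda u,v:(S,u/2+230,(v-300)/2+170)
obs=[(t(213,144),(55,52,32)),(t(318,192),(55,-52,32)),(t(161,256),(-55,52,32)),(s(241,438),(55,52,32)),(s(218,513),(55,-52,32)),(s(216,550),(55,-52,0)),(s(77,500),(-55,-52,32)),(s(78,533),(-55,-52,0)),(s(115,427),(-55,52,32))]
def W(p,P): return np.array(p[:3])+R.from_euler('ZYX',p[3:]).apply(P)
f=lambda p:np.concatenate([proj(o[0],W(p,P))-o[1:] for o,P in obs])
r=least_squares(f,[480,-350,65,-.42,0,0],loss='soft_l1');print(r.x.round(3));print(f(r.x).reshape(-1,2).round(1).tolist())
th=-.42;M=np.array([[np.cos(th),np.sin(th)],[-np.sin(th),np.cos(th)]]);print('in disp',M@(r.x[:2]-[582.5,-395.6]))
```

```text
[ 4.84803e+02 -3.51222e+02  6.47430e+01 -3.98000e-01 -2.30000e-02
 -2.30000e-02]
[[-0.6, -1.0], [1.6, -0.2], [-0.7, 0.5], [0.4, 0.2], [-0.6, 0.8], [1.0, -0.4], [-1.3, -0.3], [0.2, 0.1], [-0.4, 0.0]]
in disp [-107.30163463    0.68379284]
```

>>> {"method": "jog_arm", "body": {
  "series": "-6 0 0 0 0 0 0; -18 0 0 0 0 0 0; -32 0 0 0 0 0 0; -46 0 0 0 0 0 0; -58 0 0 0 0 0 0; -66 0 0 0 0 0 0; -68 0 0 0 0 0 0; -68 0 0 0 0 0 0; -68 0 0 0 0 0 0"
}}

```text
t: 9.43
ee_pos: [420.4, -323.3, 105.3]
ee_rot: [0.209, 0.978, 0.0, -0.0]
wrist_force: [0.3, -1.1, -1.4]
grip_width: 0.228
gripper_force: 44.3
```

>>> {"method": "jog_arm", "body": {
  "series": "0 0 -5 0 0 0 0; 0 0 -11 0 0 0 0; 0 0 -17 0 0 0 0; 0 0 -23 0 0 0 0; 0 0 -29 0 0 0 0; 0 0 -35 0 0 0 0; 0 0 -41 0 0 0 0; 0 0 -46 0 0 0 0; 0 0 -46 0 0 0 0; 0 0 -46 0 0 0 0; 0 0 -46 0 0 0 0; 0 0 -46 0 0 0 0"
}}

```text
t: 10.92
ee_pos: [420.6, -323.4, 151.1]
ee_rot: [0.209, 0.978, 0.0, -0.0]
wrist_force: [-0.1, -0.1, -2.7]
grip_width: 0.229
gripper_force: 44.4
```

Run:
```python
from h import *
import cv2
D=np.array([582.5,-395.6]);X=np.array([np.cos(-.42),np.sin(-.42)]);goto(*(D+X*(-175)),150,-.42+np.pi)
a=snap('top','t4')['img'][110:260,310:520,::-1]; b=snap('side','s4')['img'][130:280,260:470,::-1]
cv2.imwrite('pics/m4.png',np.vstack([cv2.resize(i,(420,300),interpolation=cv2.INTER_CUBIC) for i in(a,b)]))
```

```text
at 10.925 [ 420.6 -323.4  151.1] shift [-2.3  0.1  1.1] turn [ 0.    -0.    -0.001]
```

View pics/m4.png

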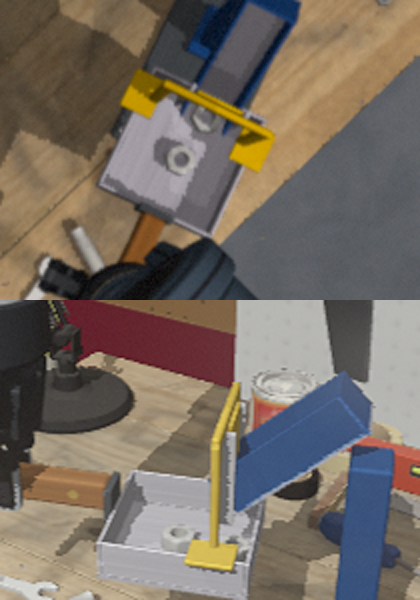

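One nut lies in the tray at (180,157). The other, at (205,118), may be at the lip or already in. I'll wait and measure.

>>> {"method": "jog_arm", "body": {
  "series": "0 0 -1 0 0 0 0; 0 0 -1 0 0 0 0; 0 0 -1 0 0 0 0; 0 0 -1 0 0 0 0"
}}

```text
t: 11.52
ee_pos: [420.6, -323.4, 152.3]
ee_rot: [0.209, 0.978, 0.0, -0.0]
wrist_force: [0.1, 0.8, -1.6]
grip_width: 0.23
gripper_force: 44.4
```

Run:
```python
from h import *
import cv2,pickle
o=env.get_obs();print(o['ee_pos'],o['wrist_force'])
T=snap('top','t5');S=snap('side','s5');D=np.array([582.5,-395.6]);th=-.42;M=np.array([[np.cos(th),np.sin(th)],[-np.sin(th),np.cos(th)]])
a=T['img'][125:215,340:450,::-1];b=S['img'][200:290,300:410,::-1]
cv2.imwrite('pics/m5.png',np.vstack([cv2.resize(i,(366,300),interpolation=cv2.INTER_CUBIC) for i in(a,b)]))
print('lip',proj(T,[582.5,-395.6,160]))
for z in(126,165): print(z,M@(atz(T,205/2+310,118/2+110,z)[:2]-D),M@(atz(T,180/2+310,157/2+110,z)[:2]-D))
```

```text
[ 420.59987207 -323.40589093  152.26076035] [ 0.0794149   0.80301216 -1.62298598]
lip [414.15647524 162.74038781]
126 [-4.75002405 -6.01332721] [-43.68123212  -1.16870511]
165 [-11.19628901  -1.34851621] [-48.38576643   3.27936392]
```

View pics/m5.png

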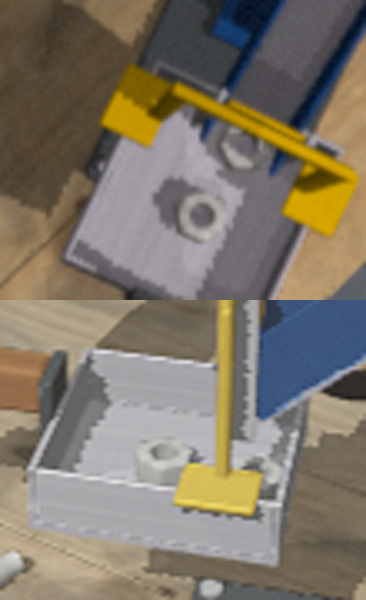

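Both nuts are on the tray floor: one at (165,460) and the other at (265,475) in the side half, below the lip. Next I lower the tray and back out.

>>> {"method": "jog_arm", "body": {
  "series": "0 0 4 0 0 0 0; 0 0 10 0 0 0 0; 0 0 16 0 0 0 0; 0 0 22 0 0 0 0; 0 0 28 0 0 0 0; 0 0 34 0 0 0 0; 0 0 40 0 0 0 0; 0 0 45 0 0 0 0; 0 0 47 0 0 0 0; 0 0 47 0 0 0 0; 0 0 47 0 0 0 0"
}}

```text
t: 13.0
ee_pos: [420.9, -323.6, 105.7]
ee_rot: [0.209, 0.978, -0.0, 0.0]
wrist_force: [-0.2, 0.1, -2.3]
grip_width: 0.225
gripper_force: 44.5
```

>>> {"method": "jog_arm", "body": {
  "series": "3 0 0 0 0 0 0; 10 0 0 0 0 0 0; 20 0 0 0 0 0 0; 32 0 0 0 0 0 0; 45 0 0 0 0 0 0; 58 0 0 0 0 0 0; 71 0 0 0 0 0 0; 84 0 0 0 0 0 0; 96 0 0 0 0 0 0; 105 0 0 0 0 0 0; 110 0 0 0 0 0 0; 110 0 0 0 0 0 0"
}}

```text
t: 14.5
ee_pos: [320.2, -278.5, 105.4]
ee_rot: [0.209, 0.978, -0.0, 0.0]
wrist_force: [-0.3, 0.4, -1.9]
grip_width: 0.223
gripper_force: 44.5
```

>>> {"method": "jog_arm", "body": {
  "series": "3 0 -3 0 0 0 0; 6 0 -10 0 0 0 0; 10 0 -20 0 0 0 0; 15 0 -32 0 0 0 0; 20 0 -45 0 0 0 0; 20 0 -58 0 0 0 0; 20 0 -70 0 0 0 0; 20 0 -80 0 0 0 0; 20 0 -88 0 0 0 0; 20 0 -94 0 0 0 0; 20 0 -98 0 0 0 0; 20 0 -100 0 0 0 0"
}}

```text
t: 16.0
ee_pos: [302.1, -270.3, 205.4]
ee_rot: [0.209, 0.978, 0.0, -0.0]
wrist_force: [0.3, 0.2, -2.6]
grip_width: 0.228
gripper_force: 44.5
```

>>> {"method": "jog_arm", "body": {
  "series": "0 0 0 0 0 0 0; 0 0 0 0 0 0 0; 0 0 0 0 0 0 0; 0 0 0 0 0 0 0; 0 0 0 0 0 0 0; 0 0 0 0 0 0 0"
}}

```text
t: 16.75
ee_pos: [302.1, -270.3, 205.4]
ee_rot: [0.209, 0.978, -0.0, 0.0]
wrist_force: [-0.5, -0.2, -2.0]
grip_width: 0.229
gripper_force: 44.5
```

Run:
```python
from h import *
import cv2
o=env.get_obs();print(o['ee_pos'],o['wrist_force'],np.abs(o['qvel']).max())
a=snap('top','t6')['img'][110:260,260:470,::-1]; b=snap('side','s6')['img'][120:270,230:440,::-1]
cv2.imwrite('pics/m6.png',np.vstack([cv2.resize(i,(420,300),interpolation=cv2.INTER_CUBIC) for i in(a,b)]))
```

```text
[ 302.06130654 -270.33881365  205.36736958] [-0.46090689 -0.15843084 -1.98041278] 0.0018593915047412561
```

View pics/m6.png

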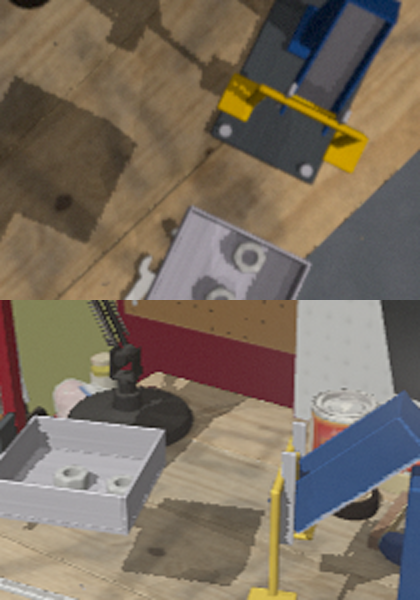

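The tray is level with both nuts in it, at (70,480) and (120,485). The gate foot is back where it started, and the underside is about 165 mm up. I'm handing the job in.

```bash
python3 -c "
from h import *
print(env.job_done())"
```

```text
the job is handed in; nothing more can be done
None
```

I handed the job in with the gripper holding the tray level and still, about 165 mm above the bench, with both nuts in it and the gate shut; `env.job_done()` gave no verdict.

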